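Third hand at the retort stand

ROBOT

A 6-joint arm with a two-finger parallel gripper is mounted at the origin on the work surface. World frame = base frame: x ahead of the robot, y to its left, z up, the work surface at z = 0. Lengths are in mm, angles in degrees, forces in N, time in s.
With the tool pointing down it reaches from about 350 to 850 mm from the base axis. Payload 8.1 kg.
Tool frame: the origin (TCP) lies midway between the tips of the shut fingers; the grasp point (between the pads) lies 19 mm behind it; z points along the fingers, y is the direction in which the jaws open and shut (so a half turn about z gives the same grasp; the last joint's range is limited). The gripper opens to 85 mm and grips with 20 to 120 N. Pads are 22 mm wide; open, the fingers measure 114 mm over their backs; the gripper's body (76 mm by 85 mm) begins 54 mm behind the grasp point. The pads swing forward as they close: fully open they stand 13 mm farther back than shut.
Start: joints at [-77.831, 7.471, 85.268, -0, 87.261, -4.893], TCP at [176.071, -573.589, 231.292] pointing down, gripper open.
Joint ranges: [-169.43, 169.43], [-51.17, 129.36], [1.28, 143.12], [-76.62, 256.62], [0, 156.53], [-152.29, 152.29]. Speed limits (degrees/s): [136.94, 136.94, 159.86, 180, 180, 180].

INTERFACE

Orientations are given as [roll, pitch, yaw] about the fixed x, y, z axes, in that order (R = Rz(yaw) Ry(pitch) Rx(roll)).
In Python, from bench import r gives the robot as it stands.
- The arm moves only by the shell command python3 -m jog 'ROWS' [FORCE]. ROWS is JSON, a list of rows, each a list of 5 numbers: the shift along the tool's x, y, z in m, then the turn about the tool's z in rad, then the opening, from 0 (shut) to 1 (fully open). A call has 1 to 20 rows; each row is the pose to reach, as a shift and turn from the pose measured when the call began, along the tool's axes at that moment; what a row does not reach only later rows make up. A row lasts 1/10 s, in which the tool goes at most 50 mm and 8.59 degrees, less where a joint would pass 70% of its speed; a pose out of reach is approached as far as the arm can. A call with a gripper value outside its range is refused whole. The fingers move at their own pace and stop on an object; FORCE is the grip in N (left out, the last holds). Time passes only in rows, so rows that repeat a pose let the fingers close. It gives the time, the measured TCP pose, the force and the opening at its end, in the units of the state.
- r.sense(): the state, without advancing time (a new reading comes with each control period).
- r.snapshot(name): name is "scene" or "top" or "wrist"; returns a dict with "pixels" (420x560x3 uint8, red, green, blue), "K" (3x3 intrinsics, pixels), "R" (3x3) and "t" (3): a world point X has camera coordinates R X + t. Camera axes: x right, y down, z forward; pixel columns grow to the right and rows downward; lengths in mm; the calibration is good to about 2 mm. A picture is of the moment at which its call begins. There is no depth.
- r.hand_in(): hands the job in, once; it reports no verdict.
The state is a dict: "time": time; "joint_pos": joint angles; "qd": joint speeds; "joint_efforts": joint torques, N m; "tool_pos": TCP position; "tcp_rot": TCP orientation; "ft_force": force on the tool from outside, world axes, zero at the start; "wrist_torque": the same for the moment, N m; "finger_gap": finger opening in mm.
Only numpy, scipy, OpenCV 4.12 (cv2) and the standard library are available. Lean on these libraries where they do the work, as an engineer would, in place of code of your own. Each camera call takes 0.05 s, during which the arm holds its last target.

TASK

Be my third hand while I do up the thumbscrew of the retort clamp: pick up the loose clamp and offer it to the upright rod of the bolted-down stand, its arm level, 8 cm above the gauze and pointing out over the ring, with the rod fully home in the slot of the boss. Keep it pressed against the rod with a steady push of about 8 newtons (between 4 and 14, and never rammed on with 25 or more), and finish like that, still gripping and pushing, with nothing else carrying the clamp. Leave the other things on the bench where they stand.

Things in the scene. Friction and masses are not known exactly. Their poses are not given: they have to be found in the camera images.
- clamp: Loose retort clamp, 260 mm long, about 0.5 kg, lying level. Origin: on the arm's axis, 24 mm above the bench, where the rod's axis lies once home in the slot. x: from jaws to boss, out of the slot's mouth; z: up. Aluminium boss 48 mm high, 38 wide, its vertical through-slot 20 mm wide, mouth 25 mm ahead of the origin, root vee-shaped to centre the rod. Brass thumbscrew out to y +52 mm.
- clamp_grip (a point): Point on the clamp's round steel arm, 12 mm thick, 92 mm behind the clamp's origin (its -x), close to the centre of mass. The arm is bare from 40 to 150 mm behind the origin. Same axes as the clamp.
- clamp_hub (a point): Centre of the clamp's hub (26 mm across, wing nut on top to 28 mm above the arm's axis), on the arm's axis 165 mm behind the clamp's origin. Beyond it two cork-covered jaws end 245 mm behind the origin.
- stand: Retort stand, bolted to the bench: grey base plate 280 x 150 x 12 mm with a thin upright rod near its far end. Origin: on the rod's axis at bench height. The plate runs from 240 mm on the stand's -x side of the rod to 40 mm on its +x side; the ring is above it, out on the -x side; z is up.
- rod: The stand's upright bare steel rod, 10 mm thick, top 420 mm above the bench. Origin on its axis at bench height, axes as the stand's. It springs: pushed towards the stand's +x it leans about its foot, 200 N m per rad (some 1 mm for each 4 N at 0.22 m height), and comes back when released.
- ring: Support ring with wire gauze, fixed on the rod. Origin: on the rod's axis, level with the gauze's top (130 to 180 mm above the bench). Gauze 120 x 120 mm, centred 205 mm from the rod on the stand's -x side; axes as the stand's. Its own small boss is below gauze level, within 45 mm of the rod.
- amber_bottle: Brown glass reagent bottle with stopper, 68 mm across, 150 mm high; bystander. Origin under its centre.
- clear_bottle: Clear glass reagent bottle with stopper, 68 mm across, 150 mm high; bystander. Origin under its centre.
- beaker: Glass beaker, 68 mm across, 75 mm high; bystander. Origin under its centre.
- boss_head: A spare boss head without arm or jaws, about 65 x 36 x 36 mm; bystander, not the clamp. Origin under its middle.
- burner: Bunsen burner, foot 84 mm across, 136 mm high; bystander. Origin under its foot.
- tube_rack: Wooden test-tube rack with four tubes, 66 x 210 mm, 120 mm high; bystander. Origin under its centre.
- dish: White porcelain evaporating dish, 90 mm across, 32 mm high; bystander. Origin under its centre.
- flask: Conical glass flask, 82 mm across, 131 mm high; bystander. Origin under its centre.

How it is judged:
By the outcome, as a careful person would: the job done as asked, in the order asked, and still so for the second after the job is handed in, while the arm keeps its last pose, push and grip.
It also fails if it takes over 54 s, if anything falls off the work surface, if the arm or the gripper's body presses on something with over 40 N, if the wrist force passes 120 N, or if a joint passes its speed limit or range.

## Working session

There is one attempt and no reset: what is moved stays moved. The work goes in short steps, Python scripts to look and compute and a shell command to move; the robot and the scene stay as the last step left them, time stands still between calls to the robot, and variables do not carry over. Pictures are saved under pics/ and viewed, and the job is handed in when it is done.

```bash
ls; mkdir -p pics; python3 - <<'E'
from bench import r
import cv2,numpy as np
print(r.sense())
for n in ("scene","top","wrist"):
    s=r.snapshot(n); cv2.imwrite(f"pics/{n}0.png",s["pixels"][:,:,::-1]); print(n,s["K"],s["R"],s["t"])
E
```

```text
pics
{'time': 0.0, 'joint_pos': array([-7.78290503e+01,  7.51518997e+00,  8.53294301e+01,  1.35416452e-03,
        8.72607873e+01, -4.89368614e+00]), 'qd': array([-0.07359046, -0.10400883, -0.05305755, -0.02102371, -0.00314611,
       -0.00629232]), 'joint_efforts': array([ 1.78580365e-03, -5.69396138e+01, -5.00544190e+01, -2.67007053e-04,
        1.49047875e-02, -2.49053608e-05]), 'tool_pos': array([ 175.97831176, -573.04311749,  230.24212484]), 'tcp_rot': array([-1.79895092e+02, -1.03395590e-02,  1.70645604e+01]), 'ft_force': array([-0.87833368,  0.25814125,  0.0237125 ]), 'wrist_torque': array([-0.00827066, -0.00111259,  0.02745408]), 'finger_gap': 85.50487913318455}
scene [[485.71690129   0.         275.53100901]
 [  0.         485.71690129 209.04908265]
 [  0.           0.           1.        ]] [[-0.60862531  0.79344088 -0.00517686]
 [ 0.45036337  0.34007427 -0.82554365]
 [-0.65325957 -0.50477823 -0.56431452]] [ 368.26124999 -182.56135258 1795.11830751]
top [[405.61528751   0.         278.76633107]
 [  0.         405.61528751 202.33054547]
 [  0.           0.           1.        ]] [[-0.022188   -0.99974626 -0.00388638]
 [-0.99909332  0.02231446 -0.03625743]
 [ 0.03633496  0.00307837 -0.99933493]] [  -1.56110136  593.70599647 1509.84402354]
wrist [[308.73837409   0.         276.82668444]
 [  0.         308.73837409 204.069464  ]
 [  0.           0.           1.        ]] [[ 0.29285159 -0.95615709 -0.00124699]
 [-0.91468645 -0.28052942  0.29095008]
 [-0.2785438  -0.08406459 -0.95673742]] [-598.9095657   -37.35764095  379.77745009]
```

View pics/scene0.png

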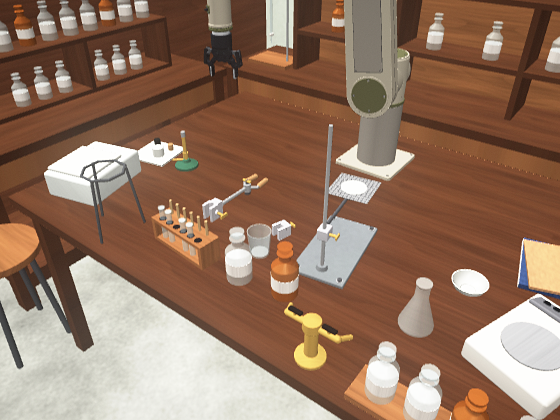

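View pics/top0.png

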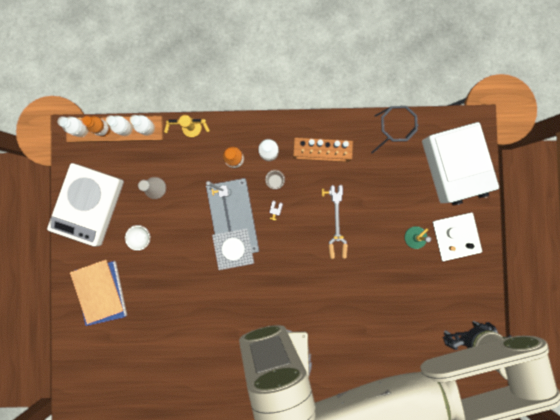

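View pics/wrist0.png

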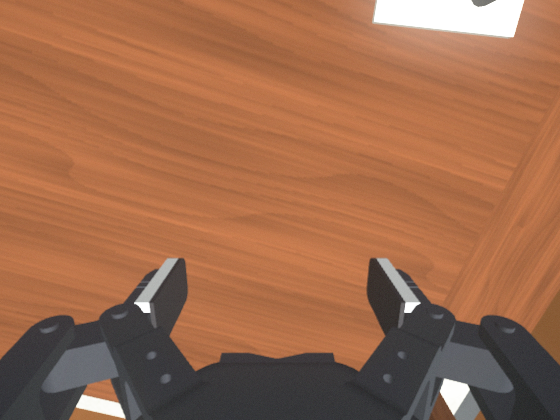

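```bash
cat > h.py <<'E'
import numpy as np,cv2
from bench import r
def cam(s): 
    return np.array(s["K"]),np.array(s["R"]),np.array(s["t"])
def ray(s,p):
    K,R,t=cam(s); d=R.T@np.linalg.solve(K,[p[0],p[1],1.]); return -R.T@t,d/np.linalg.norm(d)
def plane(s,p,z):
    c,d=ray(s,p); return c+d*(z-c[2])/d[2]
def tri(s1,p1,s2,p2):
    c1,d1=ray(s1,p1);c2,d2=ray(s2,p2)
    A=np.stack([d1,-d2],1); k=np.linalg.lstsq(A,c2-c1,rcond=None)[0]
    a=c1+d1*k[0];b=c2+d2*k[1]; return (a+b)/2,np.linalg.norm(a-b)
def proj(s,X):
    K,R,t=cam(s); q=K@(R@np.asarray(X,float)+t); return q[:2]/q[2]
def crop(s,x0,y0,x1,y1,f,name):
    im=s["pixels"][y0:y1,x0:x1,::-1]; cv2.imwrite(name,cv2.resize(im,None,fx=f,fy=f,interpolation=cv2.INTER_CUBIC))
E
python3 - <<'E'
from h import *
t=r.snapshot("top");s=r.snapshot("scene");w=r.snapshot("wrist")
crop(t,195,170,355,270,5,"pics/t1.png"); crop(s,190,115,390,285,4,"pics/s1.png")
from scipy.spatial.transform import Rotation as Ro
st=r.sense(); T=Ro.from_euler('xyz',st['tcp_rot'],degrees=True).as_matrix()
for n,q in (("top",t),("scene",s),("wrist",w)): print(n,-q["R"].T@q["t"])
print(T, T.T@(-w["R"].T@w["t"]-st["tool_pos"]))
print("boss",plane(t,(337,192),24),"jaw",plane(t,(338,250),24),"rod",plane(t,(222,190),12))
E
```

```text
top [ 538.27294177  -19.45679833 1530.36005433]
scene [1479.0302757   676.02752913  864.20539056]
wrist [ 247.03357176 -551.33412746  373.91132235]
[[ 9.55991200e-01  2.93395310e-01 -1.32248685e-04]
 [ 2.93395334e-01 -9.55990992e-01  6.32907234e-04]
 [ 5.92634630e-05 -6.43854894e-04 -9.99999791e-01]] [  74.35885818   -0.36532163 -142.96729002]
boss [ 626.62944682 -232.10621617   24.        ] jaw [ 411.77955514 -229.91712722   24.        ] rod [644.51860803 197.1302125   12.        ]
```

View pics/t1.png

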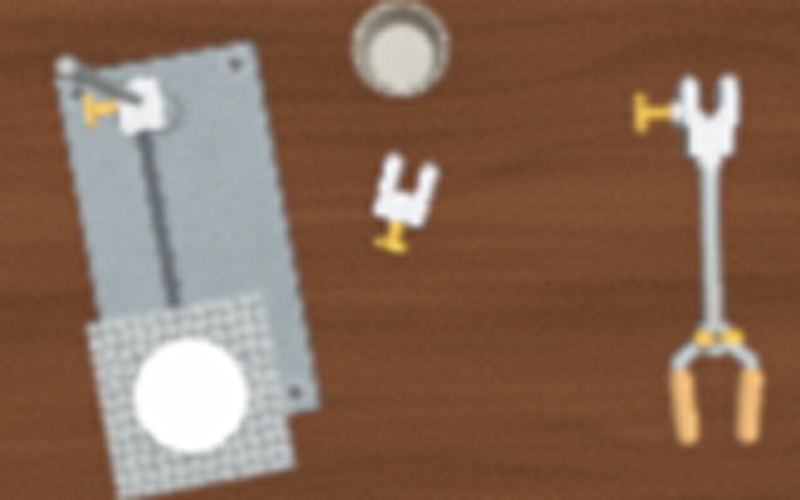

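View pics/s1.png

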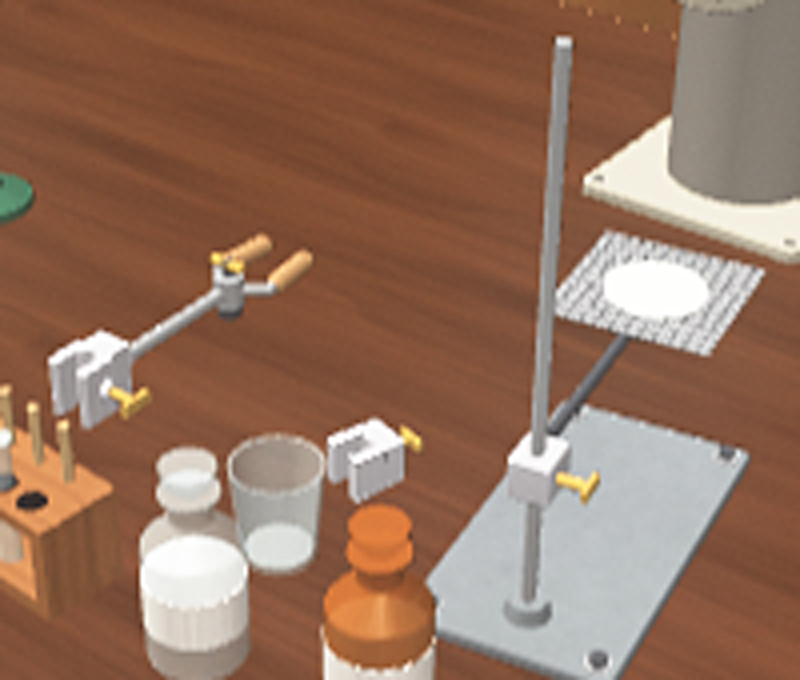

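```bash
python3 - <<'E'
from h import *
t=r.snapshot("top");s=r.snapshot("scene")
T=lambda x,y:(195+x/5-.4,170+y/5-.4); S=lambda x,y:(190+x/4-.375,115+y/4-.375)
for n,a,b in [("g++",(88,322),(710,352)),("g+-",(262,290),(555,300)),("g--",(297,466),(605,232)),("g-+",(118,498),(763,270)),("gc",(191,395),(655,290)),("rodtop",(66,65),(563,42)),
 ("hubnut",(718,338),(228,262)),("boss tip L top",(690,78),(105,372)),("boss tip R top",(730,78),(62,358)),("armatboss",(710,160),(135,348))]:
    print(n,tri(t,T(*a),s,S(*b)))
# base plate corners z=12
for n,a in [("b+y",(57,80)),("b-y",(255,42)),("far",(318,408))]: print(n,plane(t,T(*a),12))
print("foot scene",plane(s,S(528,600),20)) 
for x,y,z in [(710,75,48),(710,155,30),(710,165,30),(713,320,30),(718,338,50),(685,442,30),(748,442,30)]: print(x,y,plane(t,T(x,y),z))
# arm axis by mask per row
p=t["pixels"].astype(int)
for row in range(203,235,3):
    l=p[row,325:350]; sat=l.max(1)-l.min(1); w=np.clip(60-sat,0,None)*(l.sum(1)>200); c=(w*np.arange(325,350)).sum()/max(w.sum(),1); print(row,round(c,2),plane(t,(c,row),26).round(1))
E
```

```text
g++ (array([485.56119209, 213.58614344, 152.23907573]), np.float64(1.4799425398745663))
g+- (array([502.41764164,  98.17379676, 157.52864246]), np.float64(9.894225691699942))
g-- (array([385.17015938,  73.40367416, 148.44737929]), np.float64(0.16768813593488605))
g-+ (array([367.29429058, 193.56564458, 151.26725118]), np.float64(2.6329175855955915))
gc (array([434.93978762, 144.12601412, 149.54186874]), np.float64(0.29868422996516797))
rodtop (array([637.30844154, 177.45048975, 419.88438973]), np.float64(0.37094544692601283))
hubnut (array([ 460.59038171, -228.60376822,   50.00576298]), np.float64(0.8087460280649126))
boss tip L top (array([ 644.18214583, -205.66652771,   51.70691788]), np.float64(18.528374964506778))
boss tip R top (array([ 647.20368354, -239.29209666,   51.72868298]), np.float64(7.105506806405527))
armatboss (array([ 587.12496731, -223.92587057,   35.27091242]), np.float64(10.685807803768158))
b+y [662.41254715 256.93036864  12.        ]
b-y [687.66410909 107.70817396  12.        ]
far [412.82092378  65.96731523  12.        ]
foot scene [634.54079345 175.89251228  20.        ]
710 75 [ 652.37753803 -227.99819826   48.        ]
710 155 [ 594.45224612 -228.90751246   30.        ]
710 165 [ 587.05032089 -228.70496864   30.        ]
713 320 [ 472.6092718 -227.786462    30.       ]
718 338 [ 460.33790593 -228.28693525   50.        ]
685 442 [ 383.46490347 -204.73133682   30.        ]
748 442 [ 382.45446489 -251.07535372   30.        ]
203 336.22 [ 585.7 -227.8   26. ]
206 336.31 [ 574.6 -227.8   26. ]
209 336.23 [ 563.5 -227.2   26. ]
212 336.49 [ 552.3 -227.9   26. ]
215 336.5 [ 541.2 -227.6   26. ]
218 336.6 [ 530.1 -227.7   26. ]
221 336.72 [ 519.  -227.8   26. ]
224 336.73 [ 507.9 -227.6   26. ]
227 337.02 [ 496.8 -228.3   26. ]
230 337.03 [ 485.7 -228.1   26. ]
233 337.02 [ 474.7 -227.7   26. ]
```

```bash
python3 -m jog '[[0.443,-0.225,0.06,-2.844,1],[0.443,-0.225,0.06,-2.844,1],[0.443,-0.225,0.06,-2.844,1],[0.443,-0.225,0.06,-2.844,1],[0.443,-0.225,0.06,-2.844,1],[0.443,-0.225,0.06,-2.844,1],[0.443,-0.225,0.06,-2.844,1],[0.443,-0.225,0.06,-2.844,1],[0.443,-0.225,0.06,-2.844,1],[0.443,-0.225,0.06,-2.844,1],[0.443,-0.225,0.06,-2.844,1],[0.443,-0.225,0.06,-2.844,1],[0.443,-0.225,0.06,-2.844,1],[0.443,-0.225,0.06,-2.844,1],[0.443,-0.225,0.06,-2.844,1],[0.443,-0.225,0.06,-2.844,1],[0.443,-0.225,0.06,-2.844,1],[0.443,-0.225,0.06,-2.844,1],[0.443,-0.225,0.06,-2.844,1],[0.443,-0.225,0.06,-2.844,1]]'
python3 - <<'E'
from h import *
print(r.sense())
w=r.snapshot("wrist"); cv2.imwrite("pics/w1.png",w["pixels"][:,:,::-1])
t=r.snapshot("top");s=r.snapshot("scene")
def disc(q,box,):
    x0,y0,x1,y1=box; p=q["pixels"][y0:y1,x0:x1].astype(int); m=((p.min(2)>235)).astype(np.uint8)
    n,l,st,c=cv2.connectedComponentsWithStats(m); i=1+st[1:,4].argmax(); print(st[i]); return c[i]+[x0,y0]
a=disc(t,(205,220,260,270));b=disc(s,(325,165,390,210)); print(a,b,tri(t,a,s,b))
E
```

```text
time: 2.4
tool_pos: [533.6, -228.4, 171.3]
tcp_rot: [180.0, 0.0, -179.9]
ft_force: [-0.0, 0.2, 0.0]
finger_gap: 84.9
{'time': 2.4, 'joint_pos': array([-2.82450613e+01,  6.47034833e+00,  9.26751082e+01,  1.23052824e-02,
        8.08573318e+01, -1.18396112e+02]), 'qd': array([ 0.02614631,  0.07357756, -0.03308974, -0.02718028,  0.02828102,
       10.25964993]), 'joint_efforts': array([ 5.99658379e-03, -5.48038530e+01, -4.88733315e+01, -2.51399333e-04,
        2.14685577e-03, -2.81672448e+00]), 'tool_pos': array([ 533.57739281, -228.43410492,  171.27384392]), 'tcp_rot': array([ 1.79987987e+02,  3.32457361e-03, -1.79850905e+02]), 'ft_force': array([-0.02843057,  0.24326304,  0.04743926]), 'wrist_torque': array([-0.0233912 ,  0.00849464,  0.00424415]), 'finger_gap': 84.9423792920364}
[ 17  18  22  22 354]
[ 16  15  26  15 295]
[232.70621469 248.73446328] [353.28135593 186.82033898] (array([434.7498491 , 144.04087909, 150.44413116]), np.float64(1.0094998794147028))
```

View pics/w1.png

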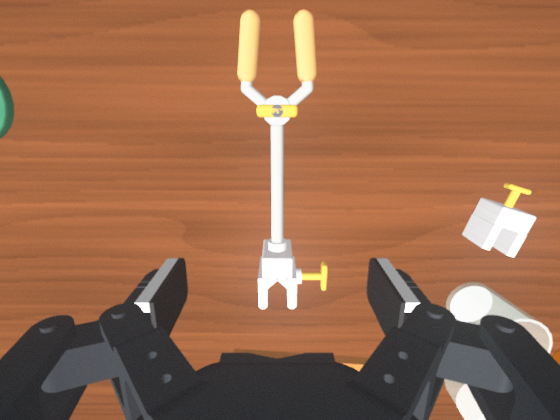

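```bash
python3 - <<'E'
from h import *
w=r.snapshot("wrist");t=r.snapshot("top")
for p,z in [((277,110),52),((277.5,135),30),((277.5,230),30),((263,307),48),((292,307),48),((250,12),32),((304,12),32)]: print(p,z,plane(w,p,z).round(1))
print(tri(w,(277,110.5),t,(195+718/5-.4,170+338/5-.4)))
print(tri(w,(277.5,240),t,(195+710/5-.4,170+157/5-.4)))
E
```

```text
(277, 110) 52 [ 459.3 -227.7   52. ]
(277.5, 135) 30 [ 480.9 -227.3   30. ]
(277.5, 230) 30 [ 572.8 -227.7   30. ]
(263, 307) 48 [ 648.6 -242.6   48. ]
(292, 307) 48 [ 648.7 -213.5   48. ]
(250, 12) 32 [ 383.9 -249.1   32. ]
(304, 12) 32 [ 384.1 -205.7   32. ]
(array([ 460.06377621, -227.86846943,   51.92453192]), np.float64(0.8063824889959945))
(array([ 593.01163956, -229.66528501,   10.18425486]), np.float64(4.122503402790179))
```

```bash
python3 -m jog '[[0.0005,0.0006,0.05,0,1],[0.0005,0.0006,0.1,0,1],[0.0005,0.0006,0.14,0,1],[0.0005,0.0006,0.155,0,1],[0.0005,0.0006,0.1635,0,1],[0.0005,0.0006,0.1635,0,1],[0.0005,0.0006,0.1635,0,1]]'
python3 -m jog '[[0,0,0,0,0.3],[0,0,0,0,0.3],[0,0,0,0,0],[0,0,0,0,0],[0,0,0,0,0],[0,0,0,0,0],[0,0,0,0,0],[0,0,0,0,0],[0,0,0,0,0],[0,0,0,0,0]]' 100
python3 - <<'E'
from h import *
w=r.snapshot("wrist"); cv2.imwrite("pics/w2.png",w["pixels"][:,:,::-1]); print(r.sense()["wrist_torque"])
E
```

```text
time: 3.35
tool_pos: [534.8, -228.7, 10.2]
tcp_rot: [-179.9, 0.2, 179.8]
ft_force: [0.1, -0.4, 1.8]
finger_gap: 85.3
time: 4.35
tool_pos: [534.9, -228.7, 10.5]
tcp_rot: [-179.9, 0.2, 179.8]
ft_force: [-2.2, 2.0, 5.5]
finger_gap: 8.3
[0.31609204 0.39586844 0.06666743]
```

View pics/w2.png

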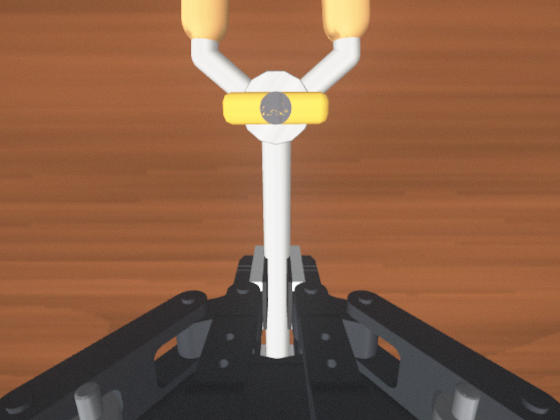

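```bash
python3 -m jog '[[0,0,0,0,0],[0,0,0,0,0],[0,0,0,0,0]]' 
python3 - <<'E'
from h import *
w=r.snapshot("wrist"); crop(w,200,220,360,380,4,"pics/w3.png"); print(r.sense())
s=r.snapshot("scene"); crop(s,190,115,290,215,6,"pics/s3.png")
E
```

```text
time: 4.7
tool_pos: [534.9, -228.6, 10.5]
tcp_rot: [-179.9, 0.2, 179.8]
ft_force: [-1.5, 0.8, 3.2]
finger_gap: 8.1
{'time': 4.75, 'joint_pos': array([-2.82049886e+01,  1.67919332e+01,  9.89850268e+01,  2.06609285e-02,
        6.40301839e+01, -1.18057308e+02]), 'qd': array([-0.00723852, -0.0505312 , -0.00914853, -0.05068313,  0.03826656,
       -0.00119945]), 'joint_efforts': array([-2.27566324e-01, -5.68447781e+01, -4.24045944e+01, -6.00502035e-02,
       -4.73736059e-01,  3.93616233e-02]), 'tool_pos': array([ 534.86228877, -228.61792522,   10.53679782]), 'tcp_rot': array([-1.79925708e+02,  1.78940810e-01,  1.79843419e+02]), 'ft_force': array([-1.96041456,  1.19301246,  2.88589214]), 'wrist_torque': array([0.18129715, 0.15864976, 0.06372866]), 'finger_gap': 8.391865909621492}
```

View pics/w3.png

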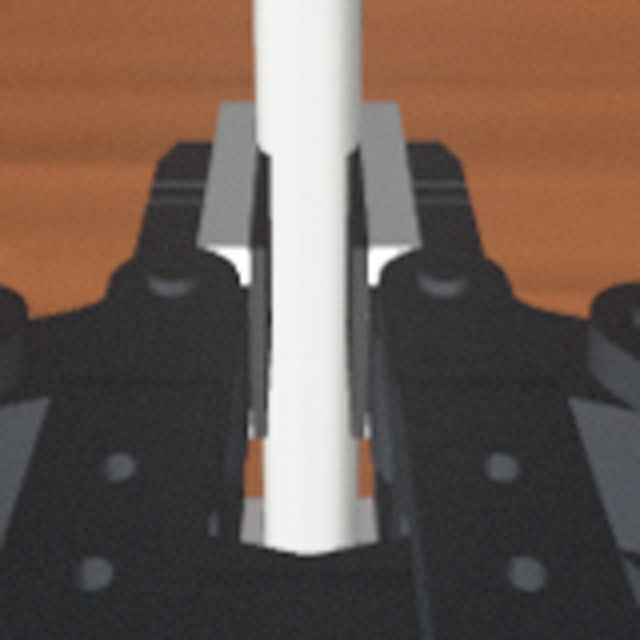

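View pics/s3.png

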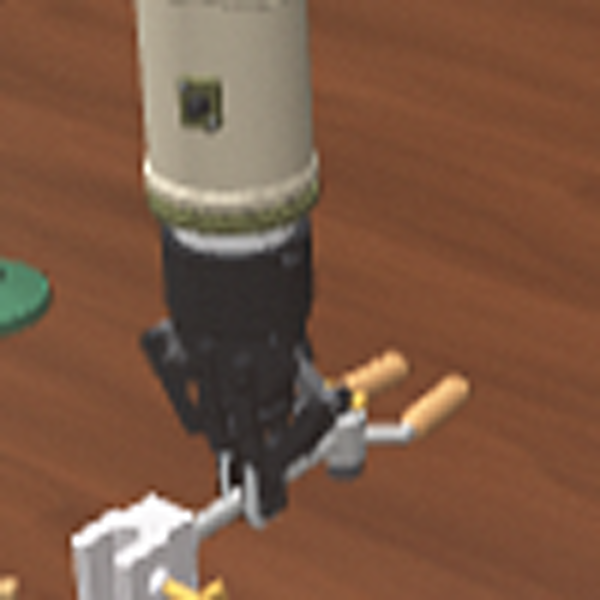

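```bash
python3 -m jog '[[0,0,-0.01,0,0],[0,0,-0.03,0,0],[0,0,-0.06,0,0],[0,0,-0.10,0,0],[0,0,-0.14,0,0],[0,0,-0.18,0,0],[0,0,-0.2,0,0],[0,0,-0.21,0,0],[0,0,-0.21,0,0],[0,0,-0.21,0,0],[0,0,-0.21,0,0]]' 110
python3 - <<'E'
from h import *
w=r.snapshot("wrist"); cv2.imwrite("pics/w4.png",w["pixels"][:,:,::-1]); print(r.sense())
s=r.snapshot("scene"); crop(s,170,50,310,190,5,"pics/s4.png")
E
```

```text
time: 5.9
tool_pos: [533.1, -227.8, 218.0]
tcp_rot: [180.0, -0.0, 179.8]
ft_force: [-0.7, -0.4, -4.2]
finger_gap: 8.2
{'time': 5.95, 'joint_pos': array([-2.82136851e+01,  4.73626205e+00,  8.95700236e+01,  1.93093121e-02,
        8.57147283e+01, -1.18058439e+02]), 'qd': array([-0.00479179, -0.22115262, -0.43627877, -0.13478973,  0.16008448,
        0.06273201]), 'joint_efforts': array([ 5.16685002e-03, -5.70779479e+01, -5.24799013e+01, -2.28594581e-02,
        3.59331071e-02,  1.90128208e-04]), 'tool_pos': array([ 533.19916168, -227.82053564,  218.15982605]), 'tcp_rot': array([ 1.79973124e+02, -9.48744147e-03,  1.79843310e+02]), 'ft_force': array([-0.40732264, -0.41992996, -4.5134217 ]), 'wrist_torque': array([-0.00147717, -0.0217218 ,  0.01503948]), 'finger_gap': 8.234670191278111}
```

View pics/w4.png

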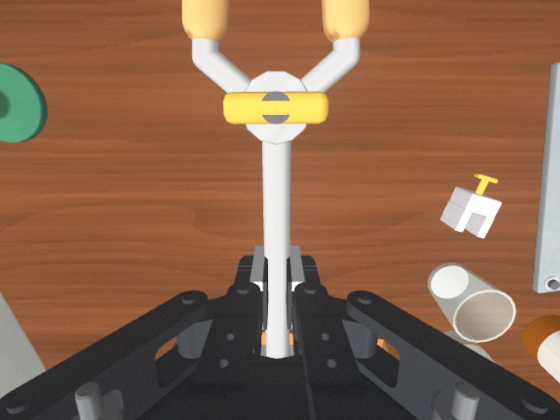

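View pics/s4.png

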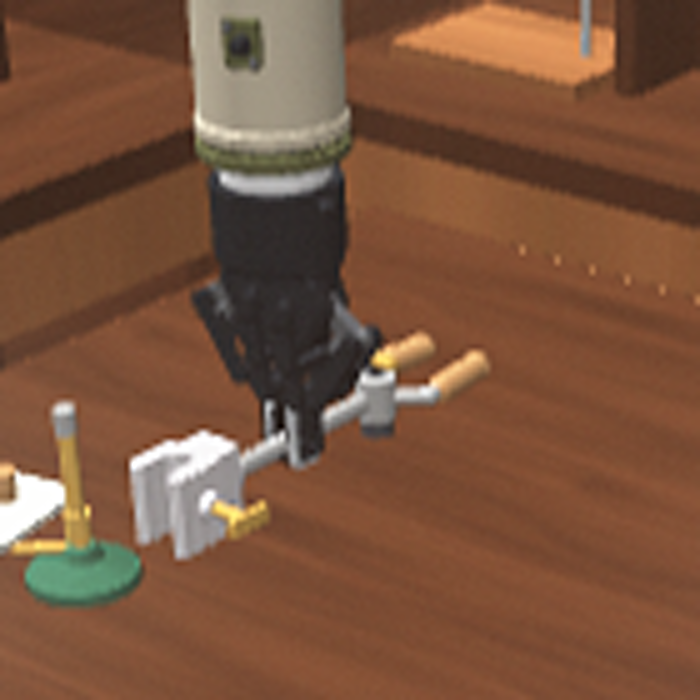

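```bash
python3 -m jog '[[0.02,0.015,0,0,0],[0.03,0.045,0,0,0],[0.04,0.08,0,-0.02,0],[0.047,0.12,0,-0.05,0],[0.047,0.16,0,-0.08,0],[0.047,0.2,0,-0.11,0],[0.047,0.24,0,-0.14,0],[0.047,0.28,0,-0.163,0],[0.047,0.315,0,-0.163,0],[0.047,0.345,0,-0.163,0],[0.047,0.368,0,-0.163,0],[0.047,0.38,0,-0.163,0],[0.047,0.38,0,-0.163,0],[0.047,0.38,0,-0.163,0],[0.047,0.38,0,-0.163,0]]'
python3 - <<'E'
from h import *
print(r.sense())
for n in("top","scene","wrist"):
    s=r.snapshot(n); cv2.imwrite(f"pics/{n}5.png",s["pixels"][:,:,::-1])
    if n=="top": crop(s,190,165,270,285,6,"pics/t5.png")
    if n=="scene": crop(s,290,90,420,220,6,"pics/s5.png")
E
```

```text
time: 7.5
tool_pos: [487.4, 151.2, 218.3]
tcp_rot: [-180.0, -0.0, -170.9]
ft_force: [-0.1, 0.2, -4.0]
finger_gap: 8.5
{'time': 7.5, 'joint_pos': array([ 1.14823793e+01, -6.15299573e+00,  1.00350031e+02, -1.40528206e-02,
        8.58126573e+01, -8.76373072e+01]), 'qd': array([-0.27190589, -0.25496472, -0.01124302,  0.06265493,  0.07730712,
        0.26094435]), 'joint_efforts': array([ 5.03466669e-01, -4.61714244e+01, -5.20841289e+01,  4.37926222e-02,
        5.97487763e-02, -7.59616261e-03]), 'tool_pos': array([487.44714897, 151.17072772, 218.33745045]), 'tcp_rot': array([-1.79985597e+02, -9.10667929e-03, -1.70879287e+02]), 'ft_force': array([-0.13002638,  0.23673928, -4.02896278]), 'wrist_torque': array([ 0.01839329, -0.09488663,  0.00809369]), 'finger_gap': 8.470030519537143}
```

View pics/t5.png

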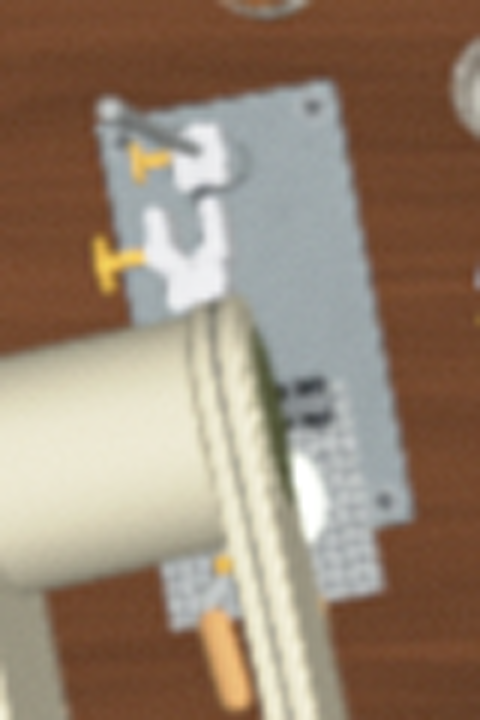

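View pics/s5.png

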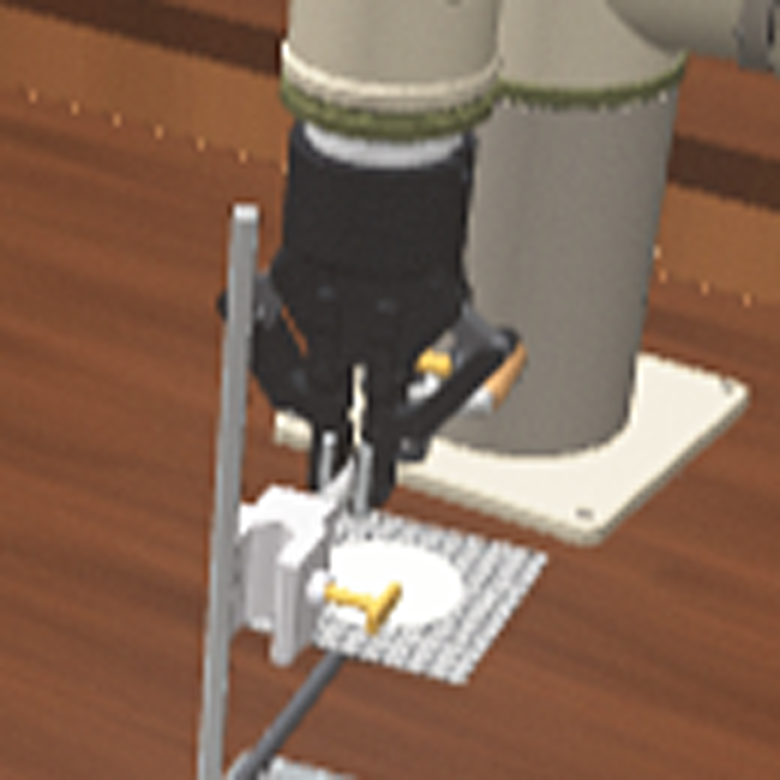

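View pics/wrist5.png

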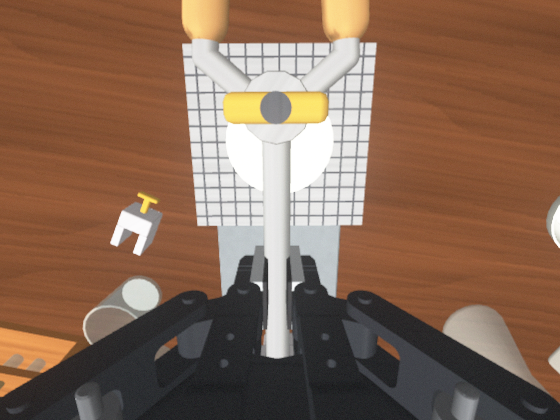

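```bash
python3 - <<'E'
from h import *
w=r.snapshot("wrist");t=r.snapshot("top");s=r.snapshot("scene")
C=[(183,43),(376,43),(364,227),(197,227)]
for z in (140,145,150,155,160):
    P=[plane(w,c,z) for c in C]; print(z,[round(float(np.linalg.norm(P[i]-P[(i+1)%4])),1) for i in range(4)],np.mean(P,0).round(1))
T=lambda x,y:(190+x/6-.42,165+y/6-.42); S=lambda x,y:(290+x/6-.42,90+y/6-.42)
for a,b in [((154,210),(290,548)),((212,200),(243,508))]: print(tri(t,T(*a),s,S(*b)), plane(t,T(*a),254))
print(plane(w,(276,107),259.8))
print(tri(t,T(108,105),s,S(246,208)))
# rod at arm height: scene col at z~232
p=s["pixels"]; 
for row in (120,140,150): print(row, p[row,315:345].mean(1).astype(int))
E
```

```text
140 [125.0, 127.5, 128.3, 127.5] [435.8 145.6 140. ]
145 [122.1, 124.6, 125.4, 124.6] [435.3 145.5 145. ]
150 [119.3, 121.8, 122.5, 121.8] [434.8 145.3 150. ]
155 [116.5, 118.9, 119.6, 118.9] [434.3 145.2 155. ]
160 [113.7, 116.0, 116.7, 116.0] [433.8 145.1 160. ]
(array([597.19474654, 183.55780121, 261.94372929]), np.float64(0.9608846538744812)) [597.82219581 184.41722144 254.        ]
(array([598.65641156, 156.02216395, 271.19984972]), np.float64(10.650197971145126)) [602.39762786 153.85288581 254.        ]
[413.16818637 139.43598277 259.8       ]
(array([638.3034966 , 177.93462051, 422.40863076]), np.float64(0.4563351519296133))
120 [80 80 80 80 82 83 84 83 85 85 83 84 85 85 87 86 87 85 89 90 91 91 80 46
 49 46 51 49 49 49]
140 [ 83  82  83  82  84  87  87  87  89  88  90  56  59 157 138 136 130  72
  94  87  79  81  47  48  47  47  48  47  46  48]
150 [ 90  89  89  88  87  88  88  87  87  87  87  83 138 140 137 137  85  47
  48  49  48  51  50  49  49  49  48  49  50  50]
```

```bash
python3 -m jog '[[0,0.0018,0.0005,0,0],[-0.01,0.0018,0.0005,0,0],[-0.02,0.0018,0.0005,0,0],[-0.03,0.0018,0.0005,0,0],[-0.038,0.0018,0.0005,0,0],[-0.045,0.0018,0.0005,0,0],[-0.05,0.0018,0.0005,0,0],[-0.05,0.0018,0.0005,0,0],[-0.05,0.0018,0.0005,0,0],[-0.05,0.0018,0.0005,0,0]]'
python3 - <<'E'
from h import *
print(r.sense())
for n in("top","scene"):
    s=r.snapshot(n)
    if n=="top": crop(s,190,165,270,245,7,"pics/t6.png")
    if n=="scene": crop(s,290,110,390,210,6,"pics/s6.png")
E
```

```text
time: 8.8
tool_pos: [536.3, 161.4, 218.1]
tcp_rot: [180.0, 0.0, -170.9]
ft_force: [-0.4, 0.7, -4.3]
finger_gap: 8.3
{'time': 8.8, 'joint_pos': array([ 1.15028940e+01,  1.65762154e+00,  9.27673344e+01,  5.40379398e-03,
        8.55627208e+01, -8.76378718e+01]), 'qd': array([-0.04954585, -0.20354345,  0.10818426, -0.06292107, -0.08578754,
        0.00860035]), 'joint_efforts': array([-3.57369392e-02, -5.34239101e+01, -5.21513772e+01,  3.82266953e-03,
        4.47877462e-02, -3.83809004e-05]), 'tool_pos': array([536.33350187, 161.43095149, 218.13253057]), 'tcp_rot': array([ 1.79994109e+02,  1.20907251e-02, -1.70859652e+02]), 'ft_force': array([-0.40084226,  0.6570883 , -4.32142815]), 'wrist_torque': array([-0.02147341, -0.02846967, -0.02234183]), 'finger_gap': 8.305073604319261}
```

View pics/t6.png

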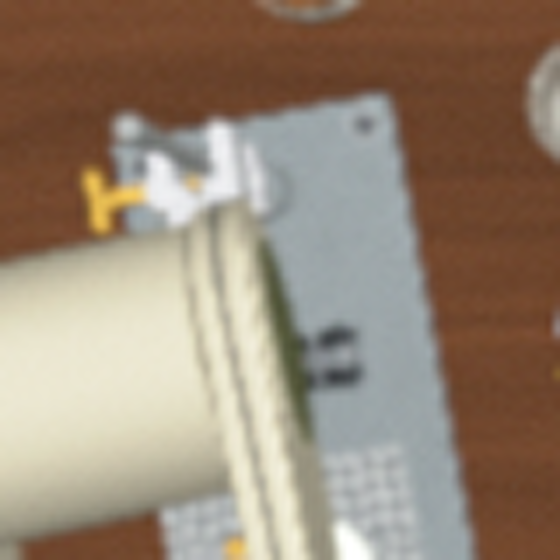

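View pics/s6.png

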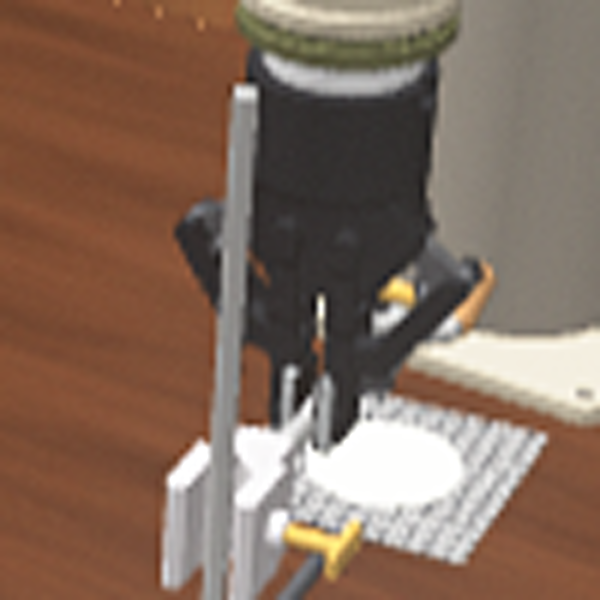

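```bash
python3 -m jog '[[-0.002,0,0,0,0],[-0.004,0,0,0,0],[-0.006,0,0,0,0],[-0.007,0,0,0,0],[-0.008,0,0,0,0],[-0.009,0,0,0,0],[-0.010,0,0,0,0],[-0.010,0,0,0,0],[-0.010,0,0,0,0],[-0.010,0,0,0,0]]'
```

```text
time: 9.9
tool_pos: [546.2, 163.1, 218.2]
tcp_rot: [180.0, 0.0, -170.9]
ft_force: [-0.1, -0.1, -3.3]
finger_gap: 8.2
```

```bash
python3 -m jog '[[-0.0005,0,0,0,0],[-0.001,0,0,0,0],[-0.0015,0,0,0,0],[-0.002,0,0,0,0],[-0.002,0,0,0,0],[-0.002,0,0,0,0],[-0.002,0,0,0,0]]'
```

```text
time: 10.6
tool_pos: [548.0, 163.3, 218.1]
tcp_rot: [180.0, -0.0, -170.9]
ft_force: [-2.5, -1.1, -3.9]
finger_gap: 8.1
```

```bash
python3 -m jog '[[-0.0004,0,0,0,0],[-0.0008,0,0,0,0],[-0.0012,0,0,0,0],[-0.0012,0,0,0,0],[-0.0012,0,0,0,0],[-0.0012,0,0,0,0]]'
python3 -c "
from bench import r
s=r.sense();print(s['ft_force'],s['wrist_torque'],s['tool_pos'])"
```

```text
time: 11.2
tool_pos: [548.8, 163.4, 218.0]
tcp_rot: [-180.0, -0.1, -170.9]
ft_force: [-5.4, -1.0, -3.8]
finger_gap: 7.9
[-5.4383846  -0.98770026 -3.78704828] [-0.29797601  0.78079279 -0.13568963] [548.79958645 163.37208459 217.97011607]
```

```bash
python3 -m jog '[[-0.0005,0,0,0,0],[-0.001,0,0,0,0],[-0.0013,0,0,0,0],[-0.0013,0,0,0,0],[-0.0013,0,0,0,0],[-0.0013,0,0,0,0]]'
python3 - <<'E'
from h import *
q=r.sense();print(q['ft_force'],q['wrist_torque'],q['tool_pos'],q['tcp_rot'])
f=[]
for n in("top","scene","wrist"):
    s=r.snapshot(n); f.append(r.sense()['ft_force'].round(1))
    if n=="top": crop(s,190,165,270,245,7,"pics/t7.png")
    elif n=="scene": crop(s,290,110,390,210,6,"pics/s7.png"); cv2.imwrite("pics/s7f.png",s["pixels"][:,:,::-1])
    else: cv2.imwrite("pics/w7.png",s["pixels"][:,:,::-1])
print(f)
E
```

```text
time: 11.8
tool_pos: [549.3, 163.5, 217.7]
tcp_rot: [-180.0, -0.2, -170.9]
ft_force: [-7.0, -1.8, -1.8]
finger_gap: 8.1
[-6.96853152 -1.82086559 -1.82238197] [-0.36905527  1.00233872 -0.14051376] [549.2767048  163.47564974 217.74769955] [-1.79993491e+02 -1.76540971e-01 -1.70860684e+02]
[array([-8.1, -2.2, -2.7]), array([-6.9, -3.5, -1.1]), array([-7.3, -2.7, -2. ])]
```

View pics/t7.png

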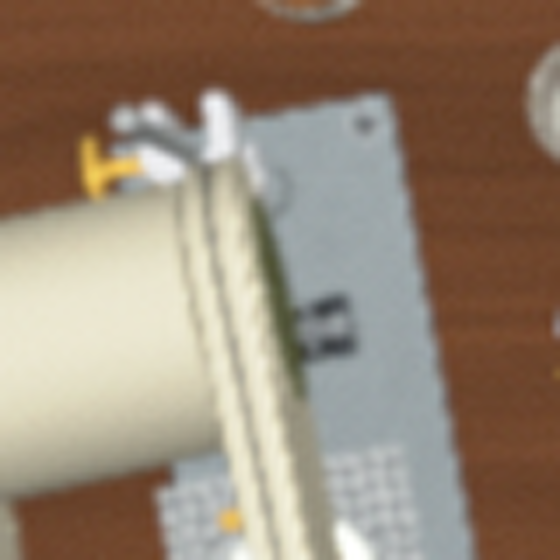

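View pics/s7.png

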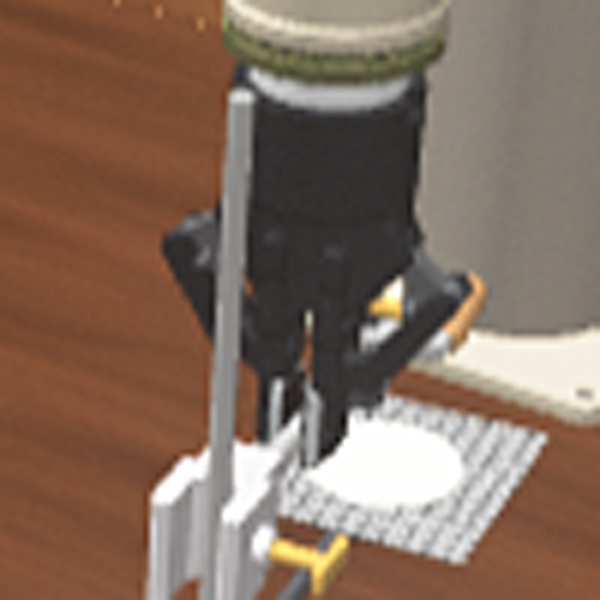

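View pics/w7.png

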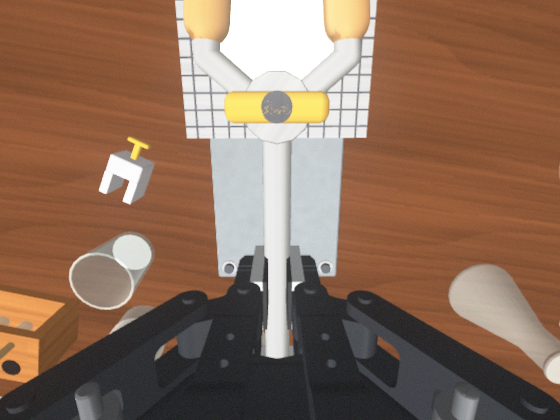

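View pics/s7f.png

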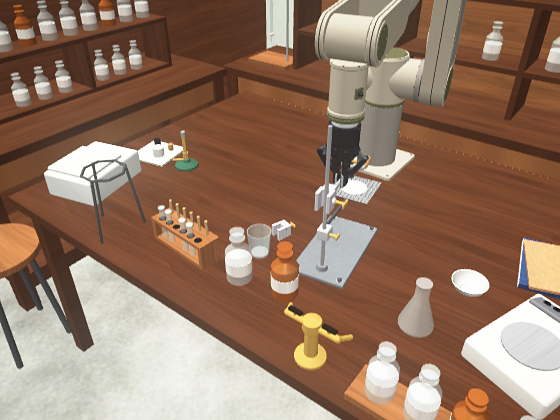

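```bash
python3 -m jog '[[-0.0010,-0.0002,-0.0003,0,0],[-0.0010,-0.0002,-0.0007,0,0],[-0.0010,-0.0002,-0.0007,0,0],[-0.0010,-0.0002,-0.0007,0,0],[-0.0010,-0.0002,-0.0007,0,0],[-0.0010,-0.0002,-0.0007,0,0],[-0.0010,-0.0002,-0.0007,0,0],[-0.0010,-0.0002,-0.0007,0,0]]'
python3 - <<'E'
from h import *
f=[]
for n in("top","scene")*5:
    s=r.snapshot(n); f.append(r.sense()['ft_force'])
print(np.round(f,1),np.mean(f,0)); q=r.sense(); print(q["tool_pos"],q["tcp_rot"],q["finger_gap"],q["time"])
E
```

```text
time: 12.75
tool_pos: [549.4, 163.4, 218.2]
tcp_rot: [-180.0, -0.3, -170.8]
ft_force: [-7.5, -2.7, -2.9]
finger_gap: 8.0
[[-7.5 -1.5 -2.3]
 [-7.6 -2.5 -1.5]
 [-8.4 -1.2 -2.7]
 [-7.  -2.2 -1.9]
 [-7.  -2.5 -2.1]
 [-6.6 -1.1 -3.1]
 [-7.9 -1.3 -2.8]
 [-7.5 -1.3 -3.5]
 [-7.5 -1.9 -2.3]
 [-7.6 -1.4 -2.4]] [-7.45896795 -1.69087209 -2.46560065]
[549.42656658 163.40005184 218.16716178] [-179.99807026   -0.29809001 -170.84929602] 8.442270943466237 13.25
```

```bash
python3 -c "
from bench import r
print(r.hand_in()); s=r.sense(); print(s['ft_force'],s['tool_pos'],s['time'])"
```

```text
the job is handed in; nothing more can be done
None
the job is handed in; nothing more can be done
```

I gripped the clamp by its arm, carried it over to the stand and slid it onto the rod with the jaws out over the ring. I handed it in at about 13.3 s, still gripping at 110 N and pushing.

**Last checks**
- **Push:** about 7.6 N along the slot, averaged over ten readings (each 6.6–8.4 N in x). No reading during the approach went above that.
- **Rod home:** the last picture shows the rod between the two sides of the slot. Resistance began within about 1 mm of where I had measured the rod, and from there it rose as the springy rod should.
- **Height:** the arm's axis is about 231.7 mm above the bench. The gauze measured 150–152 mm, so the clamp is about 80–81 mm above it.
- **Direction and level:** the arm points over the gauze to within 2–3 mm. The tool is tilted by 0.3° at most.
- **Bystanders:** they looked undisturbed in the last wide scene picture.

**What didn't agree**
- **Finger opening:** it read about 8 mm on the 12 mm arm. The pictures showed a sound grip and the clamp did not slip, so I left it.
- **Weight:** with the clamp pressed on, the weight felt at the wrist fell from about 4.1 N to 2.5 N. The rod is therefore taking about 1.6 N of it by friction, and raising the tool about half a millimetre did not remove that.

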